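# Change over the spice jars in the rack

## Task

The cook is done with the spice jar whose flip lid was left standing open in the rack and wants the tallest jar next. Press the open lid down until it clicks fully shut, so that it keeps its aroma, and flick the tallest jar's lid up so that it springs right open. Leave the other two jars shut, all four jars standing in their wells, and the things round the rack where they are.

Things in the scene. Friction and masses are not known exactly. Their poses are not given: they have to be found in the camera images.
- rack: light wooden spice rack, 352 mm long (y) by 92 mm deep (x), its end panels 85 mm high, fixed to the worktop; origin at the centre of its underside, -x its front (towards the robot). Four round wells in a row along y, 82 mm apart, in a board whose top is 55 mm up; the jars stand on its floor, 15 mm up
- jar_tall: the tallest jar: clear spice jar, 56 mm in diameter, 160 mm tall with its lid shut, black collar and flip lid, 0.3 to 0.5 kg, standing loose in a well of the rack (1.5 mm play round it). Origin: centre of its underside; z up along the jar, -x points to the thumb lip (the front), +x to the hinge
- lid_tall (a joint): lid of the tallest jar: disc 58 mm wide, 12 mm thick; level hinge at its underside, 30 mm behind the jar's axis (jar +x), 148 mm above the jar's underside. Rad: 0 shut, 1.9 open, leaning back. A weak spring swings it open; a snap catch under its front edge holds it shut: it resists from 0.17 down (lip 11 mm proud), clicks in below 0.07 at some 3 N, and lets go at 1 N upward at the lip
- lip_tall (a point): middle of the thumb lip of the lid of the tallest jar: a tab 22 mm wide across (jar's y), 10 mm thick, sticking out 18 mm beyond the lid's round edge on the side away from the hinge; 68 mm from the hinge axis. It moves with the lid
- jar_used: the jar that was left open: clear spice jar, 56 mm in diameter, 125 mm tall with its lid shut, black collar and flip lid, 0.3 to 0.5 kg, standing loose in a well of the rack (1.5 mm play round it). Origin: centre of its underside; z up along the jar, -x points to the thumb lip (the front), +x to the hinge
- lid_used (a joint): lid of the jar that was left open: disc 58 mm wide, 12 mm thick; level hinge at its underside, 30 mm behind the jar's axis (jar +x), 113 mm above the jar's underside. Rad: 0 shut, 1.9 open, leaning back. A weak spring swings it open; a snap catch under its front edge holds it shut: it resists from 0.17 down (lip 11 mm proud), clicks in below 0.07 at some 3 N, and lets go at 1 N upward at the lip
- lip_used (a point): middle of the thumb lip of the lid of the jar that was left open: a tab 22 mm wide across (jar's y), 10 mm thick, sticking out 18 mm beyond the lid's round edge on the side away from the hinge; 68 mm from the hinge axis. It moves with the lid
- jar_shut1: one of the two other jars: clear spice jar, 56 mm in diameter, 125 mm tall with its lid shut, black collar and flip lid, 0.3 to 0.5 kg, standing loose in a well of the rack (1.5 mm play round it). Origin: centre of its underside; z up along the jar, -x points to the thumb lip (the front), +x to the hinge
- lid_shut1 (a joint): lid of one of the two other jars: disc 58 mm wide, 12 mm thick; level hinge at its underside, 30 mm behind the jar's axis (jar +x), 113 mm above the jar's underside. Rad: 0 shut, 1.9 open, leaning back. A weak spring swings it open; a snap catch under its front edge holds it shut: it resists from 0.17 down (lip 11 mm proud), clicks in below 0.07 at some 3 N, and lets go at 1 N upward at the lip
- jar_shut2: the second of these two jars: clear spice jar, 56 mm in diameter, 125 mm tall with its lid shut, black collar and flip lid, 0.3 to 0.5 kg, standing loose in a well of the rack (1.5 mm play round it). Origin: centre of its underside; z up along the jar, -x points to the thumb lip (the front), +x to the hinge
- lid_shut2 (a joint): lid of the second of these two jars: disc 58 mm wide, 12 mm thick; level hinge at its underside, 30 mm behind the jar's axis (jar +x), 113 mm above the jar's underside. Rad: 0 shut, 1.9 open, leaning back. A weak spring swings it open; a snap catch under its front edge holds it shut: it resists from 0.17 down (lip 11 mm proud), clicks in below 0.07 at some 3 N, and lets go at 1 N upward at the lip
- tomato_can: food tin, 74 mm in diameter, 112 mm tall, behind the rack; origin at the centre of its underside
- tuna_tin: low round tin, 86 mm in diameter, 40 mm high, in front to the left; origin at the centre of its underside
- mug: white mug, 83 mm in diameter, 86 mm high, at the back to the left; origin at the centre of its underside
Mind the look-alikes: they are no part of the job. What is shaped like the jar_used but green or orange is not meant.

How it is judged:
At the end, for the whole second after the job is handed in: The used jar's lid is pressed home and the other two are still shut (within 0.06 rad, 4 mm at the lip), the tallest jar's lid stands open (over 1.5 rad), and all four jars stand at rest in their wells (within 5 mm of the rack floor's height, 0.08 rad of upright) (value of joint lid_tall above 1.5 rad and value of joint each of lid_used, lid_shut1, lid_shut2 below 0.06 rad and angle between each of jar_tall, jar_used, jar_shut1, jar_shut2's own z axis and vertical below 0.08 rad and z of jar_tall in the frame of rack between 0.01 and 0.02 m and linear speed of each of jar_tall, jar_used, jar_shut1, jar_shut2 below 0.02 m/s and z of jar_used in the frame of rack between 0.01 and 0.02 m and z of jar_shut1 in the frame of rack between 0.01 and 0.02 m and z of jar_shut2 in the frame of rack between 0.01 and 0.02 m); the robot touches nothing.
It fails at once if one of the things round the rack (tins, mug) is shoved or knocked more than 30 mm (distance of any of tomato_can, tuna_tin, mug from where it was at the start of the episode above 0.03 m).
It fails at once if the lid of one of the two other jars is opened (value of joint any of lid_shut1, lid_shut2 above 0.5 rad).
It also fails if it takes over 67 s, if anything falls off the work surface, if the arm or the gripper's body presses on something with over 40 N, if the wrist force passes 120 N, or if a joint passes its speed limit or range.

## Robot

A 6-joint arm with a two-finger parallel gripper is mounted at the origin on a cart in front of the work surface, level with it; the furniture and walls round the work are solid. World frame = base frame: x ahead of the robot, y to its left, z up, the work surface at z = 0. Lengths are in m, angles in rad, forces in N, time in s.
With the tool pointing down it reaches from about 0.35 to 0.925 m from the base axis. Payload 6.4 kg.
Tool frame: the origin (TCP) lies between the finger pads; the fingertips stand 19 mm ahead of it and the grasp point (between the pads) is the TCP; z points along the fingers, x is the direction in which the jaws open and shut, and the axes are right-handed (so a half turn about z gives the same grasp; the last joint's range is limited). The gripper opens to 85 mm and grips with 20 to 120 N. Pads are 22 mm wide; open, the fingers measure 114 mm over their backs; the gripper's body (76 mm by 85 mm) begins 54 mm behind the grasp point. The pads swing forward as they close: fully open they stand 13 mm farther back than shut.
Start: joints at [1.058, 0.245, 1.558, -0, 1.339, -0.174], TCP at [0.216, 0.613, 0.212] pointing down, gripper open.
Joint ranges: [-3.13, 3.13], [-1.02, 2.26], [0.13, 2.54], [-0.95, 4.09], [0.21, 2.88], [-2.74, 2.74]. Speed limits (rad/s): [2.57, 2.57, 3.14, 3.14, 3.14, 3.14].

## Interface

Orientations are given as a 3x3 rotation matrix whose columns are the frame's x, y, z axes.
In Python, from workcell import manip gives the robot as it stands.
- The arm moves only by the tool move_arm, never from a script. Its argument "series" is a list of rows, each an object of numbers: "tx", "ty", "tz": the shift along the tool's x, y, z in mm; "ax", "ay", "az": the turn, a rotation vector about the tool's x, y, z in rad; "fingers": the opening in per cent of the stroke, from 0 (shut) to 100 (fully open). In form: [{"tx": .., "ty": .., "tz": .., "ax": .., "ay": .., "az": .., "fingers": ..}, ...]. A call has 1 to 12 rows; each row is the pose to reach, as a shift and turn from the pose commanded when the call began, along the tool's axes at that moment; what a row does not reach only later rows make up. A row lasts 1/8 s, in which the tool goes at most 62.5 mm and 10.7 degrees, less where a joint would pass 70% of its speed; a pose out of reach is approached as far as the arm can. A call with a gripper value outside its range is refused whole. The fingers move at their own pace and stop on an object; "force" is the grip in N (left out, the last holds). Time passes only in rows, so rows that repeat a pose let the fingers close. It gives the time, the measured TCP pose, the force and the opening at its end, in the units of the state.
- manip.sense(): the state, without advancing time (a new reading comes with each control period).
- manip.snapshot(name): name is "side" or "top" or "wrist"; returns the picture (420x560x3 uint8, red, green, blue); there is no depth.
- manip.camera_params(name): a dict with "vfov" (degrees; the focal length in pixels is half the picture's height over the tangent of half this angle, whatever the lens; pixels are square), "cx", "cy" (the principal point, pixels), "extrinsics" (4x4, takes a point from camera to world coordinates). Camera axes: x right, y down, z forward; pixel columns grow to the right and rows downward; lengths in m; the calibration is good to about 2 mm. A picture is of the moment at which its call begins: read the wrist's pose just before it. camera_params takes no time and is no camera call; for the wrist camera it gives the pose at the moment of the call.
- manip.close_job(): hands the job in, once; it reports no verdict.
The state is a dict: "clock": time; "joint_positions": joint angles; "qvel": joint speeds; "joint_efforts": joint torques, N m; "position": TCP position; "orientation": TCP orientation; "wrist_force": force on the tool from outside, world axes, zero at the start; "torque": the same for the moment, N m; "opening": finger opening in m.
Only numpy, scipy, OpenCV 4.12 (cv2) and the standard library are available. Lean on these libraries where they do the work, as an engineer would, in place of code of your own. Each camera call takes 0.05 s, during which the arm holds its last target. There are 200 camera calls.

## Working session

There is one attempt and no reset: what is moved stays moved. The work goes in short steps, Python scripts to look and compute and a tool call to move; the robot and the scene stay as the last step left them, time stands still between calls to the robot, and variables do not carry over. Pictures are saved under pics/ and viewed, about 8 in all and at most 12, crops included, and the job is handed in when it is done.

Besides the shell and the picture viewer there is one more tool, called after "Request:" as a command line: name --argument value ..., lists and objects as JSON in quotes. move_arm: Moves the arm, as the interface text tells. Its arguments: {"type":"object","properties":{"series":{"type":"array"},"force":{"type":"number"}},"required":["series"]}

```bash
mkdir -p pics
cat > h.py <<'E'
from workcell import manip
import numpy as np, cv2
def snap(n,f,crop=None,s=1):
    im=manip.snapshot(n)[:,:,::-1].copy(); cv2.imwrite('pics/full_'+f,im)
    if crop: im=im[crop[1]:crop[3],crop[0]:crop[2]]
    if s!=1: im=cv2.resize(im,None,fx=s,fy=s,interpolation=cv2.INTER_CUBIC)
    cv2.imwrite('pics/'+f,im)
def cam(n):
    p=manip.camera_params(n); f=210/np.tan(np.radians(p['vfov'])/2); return p,f
def ray(P,px):
    p,f=P; E=np.array(p['extrinsics']); d=E[:3,:3]@np.array([(px[0]-p['cx'])/f,(px[1]-p['cy'])/f,1]); return E[:3,3],d
def atz(P,px,z):
    o,d=ray(P,px); return o+d*(z-o[2])/d[2]
def proj(P,X):
    p,f=P; E=np.array(p['extrinsics']); c=E[:3,:3].T@(np.array(X)-E[:3,3]); return np.array([p['cx']+f*c[0]/c[2],p['cy']+f*c[1]/c[2]])
E
python3 - <<'E'
from h import *
print(manip.sense())
snap('top','top.png',None,1.4); snap('side','side.png',None,1.4)
for n in('top','side'): print(cam(n))
E
```

```text
{'clock': 0.0, 'joint_positions': array([ 1.05789673e+00,  2.45833043e-01,  1.55902477e+00, -1.66247291e-05,
        1.33872101e+00, -1.74098613e-01]), 'qvel': array([ 0.00058587, -0.00028643,  0.00251278,  0.00030967, -0.00044774,
        0.00168562]), 'joint_efforts': array([-1.80711224e-03, -4.29514289e+01, -3.26122749e+01, -3.66185513e-04,
        5.41212154e-03,  4.74050452e-06]), 'position': array([0.21572772, 0.6125149 , 0.21136246]), 'orientation': array([[ 3.32351910e-01,  9.43154964e-01, -9.60525826e-04],
       [ 9.43153418e-01, -3.32353136e-01, -1.73853564e-03],
       [-1.95894229e-03, -3.28117575e-04, -9.99998027e-01]]), 'wrist_force': array([ 1.16746909,  0.95454506, -0.92765167]), 'torque': array([0.0269921 , 0.00245282, 0.01220294]), 'opening': 0.08532011469420617}
({'vfov': 49.30939116121444, 'cx': 280.7155293318059, 'cy': 212.6447615723495, 'extrinsics': array([[-0.01796044, -0.99740189,  0.06976306,  0.44050084],
       [-0.99980755,  0.01736532, -0.00912774,  0.20420804],
       [ 0.00789257, -0.06991357, -0.99752183,  1.19767485],
       [ 0.        ,  0.        ,  0.        ,  1.        ]])}, np.float64(457.52534077558175))
({'vfov': 51.78840183885173, 'cx': 286.1764016303138, 'cy': 200.9790105474327, 'extrinsics': array([[ 0.98157022,  0.13935094, -0.13077163,  0.61696009],
       [ 0.19012442, -0.64297659,  0.74191226, -0.47275736],
       [ 0.01930307, -0.75310186, -0.65762069,  0.74099721],
       [ 0.        ,  0.        ,  0.        ,  1.        ]])}, np.float64(432.58935443565184))
```

View pics/top.png

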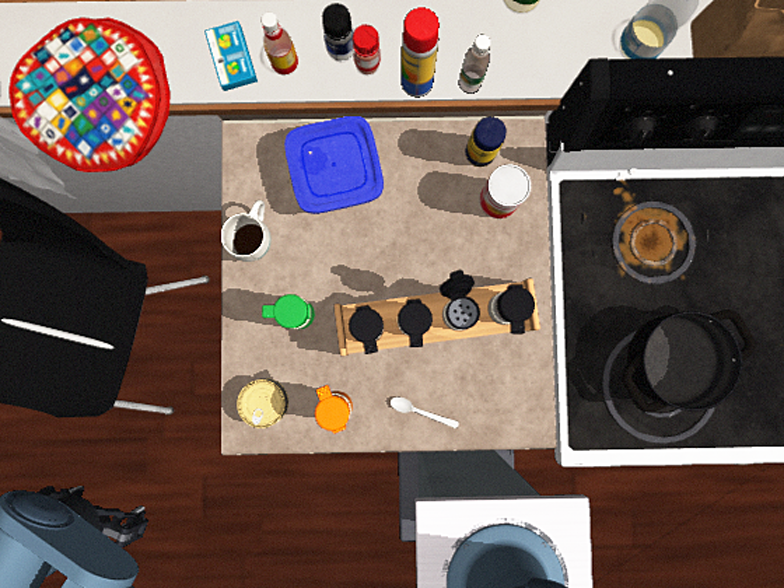

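View pics/side.png

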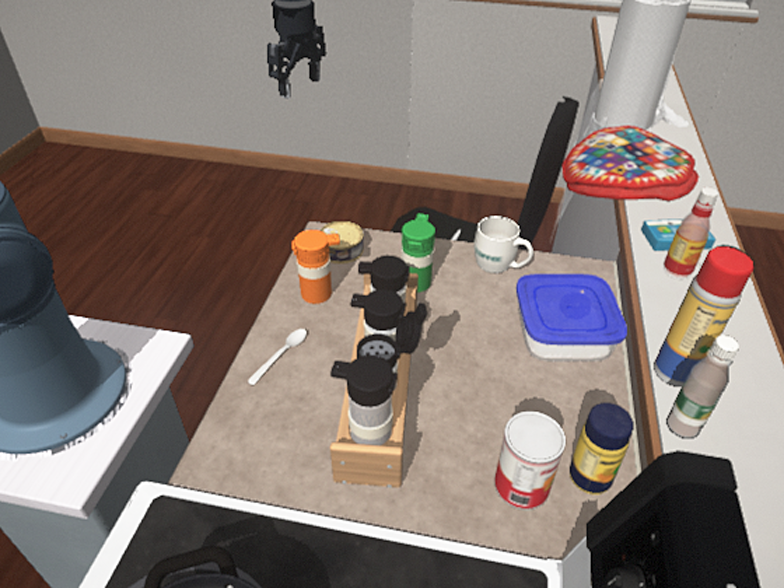

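The tallest jar is the right-most one in the rack (top view ~(515,305), and it stands highest in the side view at (370,385)). The open jar is next to it at (461,313), with its lid leaning back at (457,286). The green jar at (291,312) and the orange one at (333,408) stand outside the rack and are look-alikes. I'll confirm this in an enlarged crop.

Run:
```python
import cv2
im=cv2.imread('pics/full_top.png')[185:260,232:392]
cv2.imwrite('pics/c1.png',cv2.resize(im,None,fx=5,fy=5,interpolation=cv2.INTER_CUBIC))
im=cv2.imread('pics/full_side.png')[180:350,220:320]
cv2.imwrite('pics/c2.png',cv2.resize(im,None,fx=3.5,fy=3.5,interpolation=cv2.INTER_CUBIC))
```

```text
(no output)
```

View pics/c1.png

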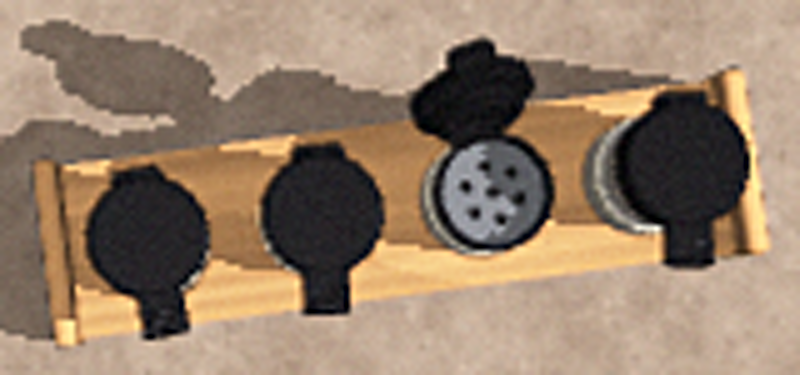

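View pics/c2.png

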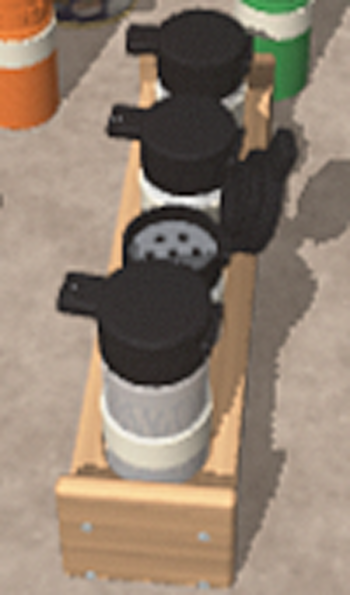

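The crops confirm it. The tall jar's lid centre is at crop (690,160) with its lip at (690,250). The open jar's sifter is at (495,193) with its lid behind it at (472,95). The other two jars are shut and black, with lid centres at (147,235) and (322,208).

Run:
```python
from h import *
T=cam('top');S=cam('side')
c=lambda x,y:(232+x/5,185+y/5)
d=lambda x,y:(220+x/3.5,180+y/3.5)
R=[atz(T,c(*p),.085) for p in[(35,163),(60,345),(742,68),(768,250)]]
print(np.round(R,4)); print('size',np.linalg.norm(R[0]-R[2]),np.linalg.norm(R[1]-R[3]),np.linalg.norm(R[0]-R[1]))
ctr=np.mean(R,axis=0); yv=(R[0]+R[1]-R[2]-R[3])/2; yv/=np.linalg.norm(yv); print('ctr',ctr,'yaw',np.arctan2(-yv[0],yv[1]))
for k in(1.5,.5,-.5,-1.5): print('well',np.round(ctr+yv*.082*k,4))
for n,p,z in[('tall c',(690,160),.175),('tall lip tip',(690,265),.173),('tall hinge',(682,95),.165),('used',(495,193),.128),('usedlip',(470,45),.19),
 ('s1',(147,235),.14),('s1lip',(167,335),.138),('s2',(322,208),.14),('s2lip',(327,312),.138)]: print(n,np.round(atz(T,c(*p),z),4))
for n,p,z in[('side tall lip tip',(62,285),.173),('side tall c',(155,298),.175),('used c',(175,245),.128),('tomato',None,0)]:
  if p: print(n,np.round(atz(S,d(*p),z),4))
q=lambda x,y:(x/1.4,y/1.4)
print('usedlip from side/z for various'); 
print('can',atz(T,q(510,186),.112),'mug',atz(T,q(246,237),.086))
```

```text
[[ 0.508   0.2958  0.085 ]
 [ 0.4195  0.2847  0.085 ]
 [ 0.5485 -0.0505  0.085 ]
 [ 0.4593 -0.0603  0.085 ]]
size 0.3486838934009518 0.3472604032893698 0.08917476128666443
ctr [0.48384039 0.11742451 0.085     ] yaw 0.11571674141720828
well [0.4696 0.2396 0.085 ]
well [0.4791 0.1582 0.085 ]
well [0.4886 0.0767 0.085 ]
well [ 0.498  -0.0048  0.085 ]
tall c [ 0.4987 -0.0052  0.175 ]
tall lip tip [ 0.4518 -0.0041  0.173 ]
tall hinge [ 0.5289 -0.0045  0.165 ]
used [0.4875 0.0771 0.128 ]
usedlip [0.5506 0.0939 0.19  ]
s1 [0.4704 0.2399 0.14  ]
s1lip [0.4242 0.2315 0.138 ]
s2 [0.4815 0.1588 0.14  ]
s2lip [0.4335 0.1574 0.138 ]
side tall lip tip [ 0.4527 -0.0044  0.173 ]
side tall c [ 0.4996 -0.0048  0.175 ]
used c [0.4919 0.0729 0.128 ]
usedlip from side/z for various
can [ 0.70579194 -0.01072033  0.112     ] mug [0.62909034 0.4490956  0.086     ]
```

Request:
move_arm --series '[{"tz": -60, "fingers": 0}, {"tz": -119, "az": -0.15, "fingers": 0}, {"tx": -60, "ty": 90, "tz": -119, "az": -0.34, "fingers": 0}, {"tx": -120, "ty": 180, "tz": -119, "az": -0.34, "fingers": 0}, {"tx": -180, "ty": 270, "tz": -119, "az": -0.34, "fingers": 0}, {"tx": -240, "ty": 360, "tz": -119, "az": -0.34, "fingers": 0}, {"tx": -300, "ty": 450, "tz": -119, "az": -0.34, "fingers": 0}, {"tx": -363, "ty": 535, "tz": -119, "az": -0.34, "fingers": 0}, {"tx": -363, "ty": 535, "tz": -119, "az": -0.34, "fingers": 0}, {"tx": -363, "ty": 535, "tz": -119, "az": -0.34, "fingers": 0}, {"tx": -363, "ty": 535, "tz": -119, "az": -0.34, "fingers": 0}, {"tx": -363, "ty": 535, "tz": -119, "az": -0.34, "fingers": 0}]'

```text
validation failed for argument at $.se...
```

Request:
move_arm --series '[{"tx": 0, "ty": 0, "tz": -60, "ax": 0, "ay": 0, "az": 0, "fingers": 0}, {"tx": 0, "ty": 0, "tz": -119, "ax": 0, "ay": 0, "az": -0.15, "fingers": 0}]'

```text
clock: 0.35
position: [0.2157, 0.6124, 0.3315]
orientation: [[0.184, 0.983, -0.001], [0.983, -0.184, -0.003], [-0.003, -0.001, -1.0]]
wrist_force: [0.8, -0.1, 0.4]
opening: 0.0516
```

Request:
move_arm --series '[{"tx": -220, "ty": 236, "tz": 0, "ax": 0, "ay": 0, "az": -0.185, "fingers": 0}, {"tx": -220, "ty": 236, "tz": 0, "ax": 0, "ay": 0, "az": -0.185, "fingers": 0}, {"tx": -220, "ty": 236, "tz": 0, "ax": 0, "ay": 0, "az": -0.185, "fingers": 0}, {"tx": -220, "ty": 236, "tz": 0, "ax": 0, "ay": 0, "az": -0.185, "fingers": 0}, {"tx": -220, "ty": 236, "tz": 0, "ax": 0, "ay": 0, "az": -0.185, "fingers": 0}, {"tx": -440, "ty": 473, "tz": 0, "ax": 0, "ay": 0, "az": -0.185, "fingers": 0}, {"tx": -440, "ty": 473, "tz": 0, "ax": 0, "ay": 0, "az": -0.185, "fingers": 0}, {"tx": -440, "ty": 473, "tz": 0, "ax": 0, "ay": 0, "az": -0.185, "fingers": 0}, {"tx": -440, "ty": 473, "tz": 0, "ax": 0, "ay": 0, "az": -0.185, "fingers": 0}, {"tx": -440, "ty": 473, "tz": 0, "ax": 0, "ay": 0, "az": -0.185, "fingers": 0}, {"tx": -440, "ty": 473, "tz": 0, "ax": 0, "ay": 0, "az": -0.185, "fingers": 0}, {"tx": -440, "ty": 473, "tz": 0, "ax": 0, "ay": 0, "az": -0.185, "fingers": 0}]'

```text
clock: 1.85
position: [0.5982, 0.0914, 0.3307]
orientation: [[0.006, 1.0, -0.002], [1.0, -0.006, 0.0], [0.0, -0.002, -1.0]]
wrist_force: [0.4, 0.3, 0.4]
opening: -0.0
```

Request:
move_arm --series '[{"tx": 2, "ty": 0, "tz": 60, "ax": 0, "ay": 0, "az": 0, "fingers": 0}, {"tx": 2, "ty": 0, "tz": 110, "ax": 0, "ay": 0, "az": 0, "fingers": 0}, {"tx": 2, "ty": 0, "tz": 128, "ax": 0, "ay": 0, "az": 0, "fingers": 0}, {"tx": 2, "ty": 0, "tz": 128, "ax": 0, "ay": 0, "az": 0, "fingers": 0}]'

```text
clock: 2.35
position: [0.5974, 0.0952, 0.2033]
orientation: [[0.002, 1.0, -0.001], [1.0, -0.002, 0.0], [0.0, -0.001, -1.0]]
wrist_force: [-0.3, -0.3, -0.2]
opening: -0.0002
```

Run:
```python
from h import *
print(manip.sense()['position'],manip.sense()['wrist_force'])
snap('side','s2.png',(200,140,360,280),4)
S=cam('side'); p=manip.sense()['position']+np.array([0,0,-.019]); print((proj(S,p)-[200,140])*4)
h=np.array([.5165,.085,.128]);d=np.array([.966,.257,0]);z=np.array([0,0,1])
for t in [1.9,1.7,1.5,1.3,1.1,.9,.7,.5,.3,.15,0,-.1]:
    r=.062; c=h+r*(-np.cos(t)*d+np.sin(t)*z)+.012*(np.sin(t)*d+np.cos(t)*z)
    tcp=c+[.011,0,.019]; s=tcp-manip.sense()['position']; print(t,np.round(tcp,3),np.round([s[1]*1e3,s[0]*1e3,-s[2]*1e3]))
```

```text
[0.59740277 0.09516456 0.20327162] [-0.25854568 -0.28099808 -0.21364653]
[518.59146199 354.29299344]
1.9 [0.558 0.093 0.202] [ -2. -41.   3.]
1.7 [0.547 0.09  0.207] [ -5. -52.  -2.]
1.5 [0.535 0.087 0.21 ] [ -8. -64.  -5.]
1.3 [0.523 0.084 0.21 ] [-11. -76.  -5.]
1.1 [0.511 0.081 0.208] [-14. -88.  -3.]
0.9 [0.499 0.078 0.203] [-17. -99.   2.]
0.7 [0.489 0.075 0.196] [ -20. -109.    9.]
0.5 [0.48  0.072 0.187] [ -22. -118.   18.]
0.3 [0.474 0.071 0.177] [ -24. -125.   28.]
0.15 [0.47  0.07  0.168] [ -25. -129.   37.]
0 [0.468 0.069 0.159] [ -26. -131.   46.]
-0.1 [0.467 0.069 0.153] [ -26. -132.   52.]
```

View pics/s2.png

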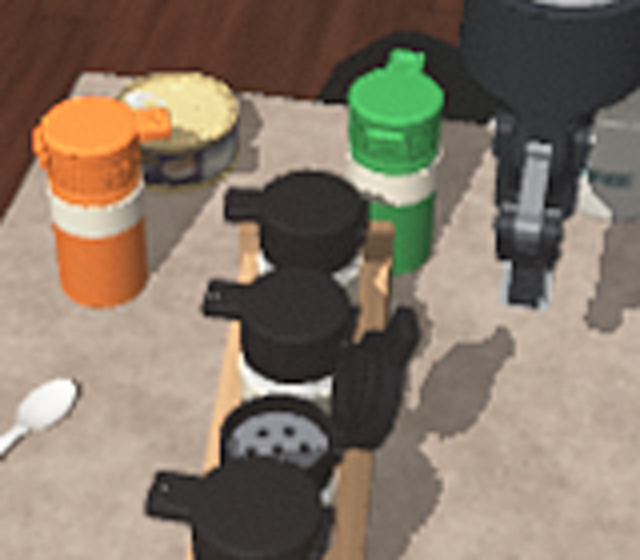

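Run:
```python
from h import *
S=cam('side')
for p in [(.5974,.095,.184),(.5974,.095,.203),(.5974,.095,.22),(.5974,.095,.257),(.5974,.095,.32),(.54,.091,.19),(.55,.091,.19)]: print(p,(proj(S,p)-[200,140])*4)
snap('top','t2.png',(280,150,400,250),6)
T=cam('top')
for p in [(.5974,.095,.184),(.5974,.095,.257),(.5506,.0939,.19)]: print((proj(T,p)-[280,150])*6)
im=cv2.imread('pics/t2.png'); snap('wrist','w2.png'); w=cv2.resize(cv2.imread('pics/full_w2.png'),None,fx=.8,fy=.8)
W=cam('wrist'); print('wrist tip',proj(W,(.5974,.095,.184))*.8)
cv2.imwrite('pics/tw.png',np.hstack([cv2.resize(im,(400,336)),w[:, :400]]))
```

```text
(0.5974, 0.095, 0.184) [515.51944115 357.13440174]
(0.5974, 0.095, 0.203) [519.08035965 327.11193742]
(0.5974, 0.095, 0.22) [522.3648635  299.41995308]
(0.5974, 0.095, 0.257) [529.85558438 236.26492718]
(0.5974, 0.095, 0.32) [543.80718876 118.63753857]
(0.54, 0.091, 0.19) [390.67741539 335.28418161]
(0.55, 0.091, 0.19) [412.27053483 338.49025501]
[268.23138422 141.04318207]
[290.12097839 108.30549163]
[276.0187173  264.10248279]
wrist tip [225.03575916 186.71586111]
```

View pics/tw.png

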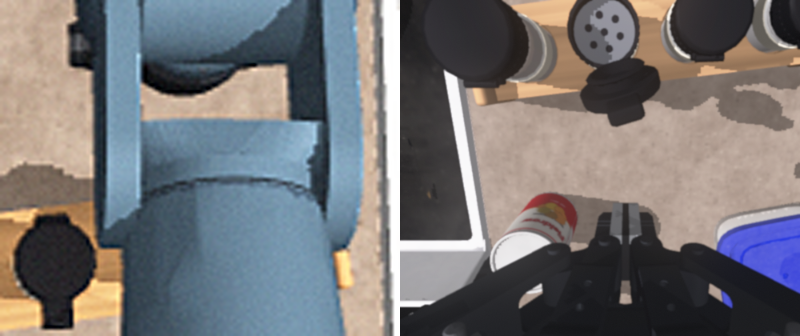

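Run:
```python
from h import *
W=cam('wrist'); p=manip.sense()['position']; print(W[0]['vfov'],np.round(W[0]['extrinsics'],3), W[0]['cx'],W[0]['cy'])
for dz in(-.019,0,.019,.04,.06): print(dz,proj(W,p+[0,0,dz]),proj(W,p+[-.011,0,dz]))
# wrist self check on known scene points: tall lid centre, used sifter centre, lid tip
for X in[(.4987,-.005,.175),(.4875,.077,.128),(.553,.094,.2)]: print(X,proj(W,X))
im=cv2.imread('pics/full_w2.png')[230:330,230:330]
a=cv2.resize(im,None,fx=4,fy=4,interpolation=cv2.INTER_CUBIC)
b=cv2.resize(cv2.imread('pics/full_s2.png')[150:250,310:360],None,fx=4,fy=4,interpolation=cv2.INTER_CUBIC)
cv2.imwrite('pics/z.png',np.hstack([a,b]))
```

```text
60.927320839165084 [[ 0.003  0.959  0.283  0.529]
 [ 1.    -0.003 -0.001  0.095]
 [-0.     0.283 -0.959  0.367]
 [ 0.     0.     0.     1.   ]] 281.55087799084157 208.54162245959571
-0.019 [280.28150421 239.54511923] [280.19512004 220.15768792]
0 [280.14515544 253.81112798] [280.04708851 232.61825443]
0.019 [279.97694617 271.41066259] [279.86376201 248.04977787]
0.04 [279.73852073 296.35683159] [279.6025663  270.03594885]
0.06 [279.43490136 328.1241621 ] [279.26765078 298.22749106]
(0.4987, -0.005, 0.175) [77.80098719 39.5375019 ]
(0.4875, 0.077, 0.128) [251.26077592  32.17538749]
(0.553, 0.094, 0.2) [278.81579511 156.34168426]
```

View pics/z.png

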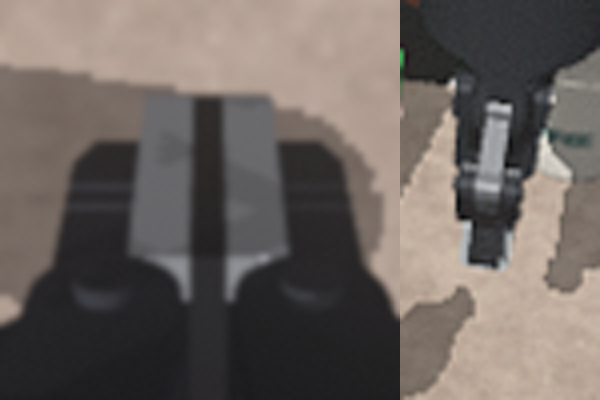

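Both views put the fingertips about 35–40 mm higher than the stated "19 mm ahead of TCP". The side view has the tip at row ~300 against ~355 predicted, and the wrist view has 254 against ~220. I'll start the push at a height that works either way and let contact settle it.

Request:
move_arm --series '[{"tx": -2, "ty": 0, "tz": 38, "ax": 0, "ay": 0, "az": 0, "fingers": 0}, {"tx": -2, "ty": -20, "tz": 38, "ax": 0, "ay": 0, "az": 0, "fingers": 0}, {"tx": -3, "ty": -35, "tz": 38, "ax": 0, "ay": 0, "az": 0, "fingers": 0}, {"tx": -5, "ty": -45, "tz": 38, "ax": 0, "ay": 0, "az": 0, "fingers": 0}, {"tx": -7, "ty": -55, "tz": 38, "ax": 0, "ay": 0, "az": 0, "fingers": 0}, {"tx": -8, "ty": -65, "tz": 38, "ax": 0, "ay": 0, "az": 0, "fingers": 0}, {"tx": -8, "ty": -65, "tz": 38, "ax": 0, "ay": 0, "az": 0, "fingers": 0}]'

```text
clock: 3.38
position: [0.5327, 0.0863, 0.1658]
orientation: [[0.004, 1.0, 0.0], [1.0, -0.004, 0.0], [0.0, 0.0, -1.0]]
wrist_force: [-0.3, 0.0, -0.1]
opening: 0.0
```

Run:
```python
from h import *
print(manip.sense()['position'],manip.sense()['wrist_force'])
snap('side','s3.png',(220,160,340,280),5)
S=cam('side');p=manip.sense()['position']
for dz in(-.019,0,.02): print((proj(S,p+[0,0,dz])-[220,160])*5)
```

```text
[0.53272143 0.08628931 0.16580328] [-0.25739112  0.02159251 -0.07140196]
[363.91782047 407.05547848]
[365.41781158 371.70465986]
[367.04795192 333.28656837]
```

View pics/s3.png

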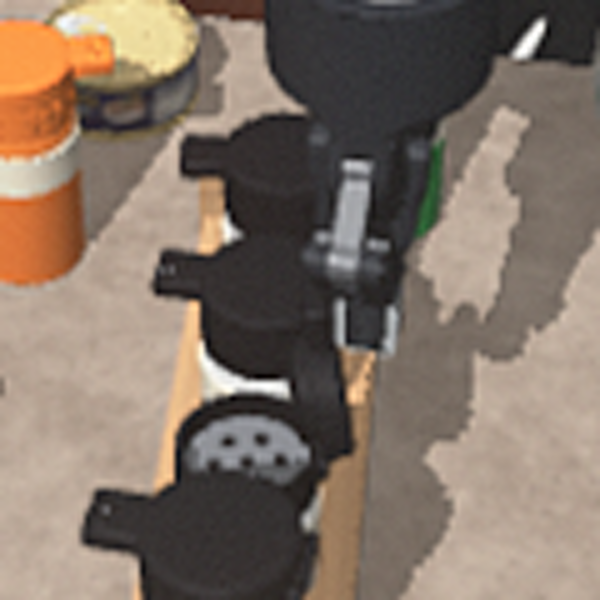

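Request:
move_arm --series '[{"tx": -2, "ty": -10, "tz": -13, "ax": 0, "ay": 0, "az": 0, "fingers": 0}, {"tx": -5, "ty": -22, "tz": -11, "ax": 0, "ay": 0, "az": 0, "fingers": 0}, {"tx": -8, "ty": -34, "tz": -6, "ax": 0, "ay": 0, "az": 0, "fingers": 0}, {"tx": -11, "ty": -44, "tz": 1, "ax": 0, "ay": 0, "az": 0, "fingers": 0}, {"tx": -14, "ty": -53, "tz": 10, "ax": 0, "ay": 0, "az": 0, "fingers": 0}, {"tx": -14, "ty": -53, "tz": 10, "ax": 0, "ay": 0, "az": 0, "fingers": 0}]'

```text
clock: 4.18
position: [0.4786, 0.0725, 0.1541]
orientation: [[0.004, 1.0, -0.003], [1.0, -0.004, 0.0], [0.0, -0.003, -1.0]]
wrist_force: [0.2, -0.6, 0.0]
opening: 0.0
```

Run:
```python
from h import *
print(manip.sense()['position'],manip.sense()['wrist_force'])
snap('side','s4.png',(220,160,340,280),5)
```

```text
[0.47855418 0.07245138 0.15406242] [ 0.20005233 -0.64957103  0.03088314]
```

View pics/s4.png

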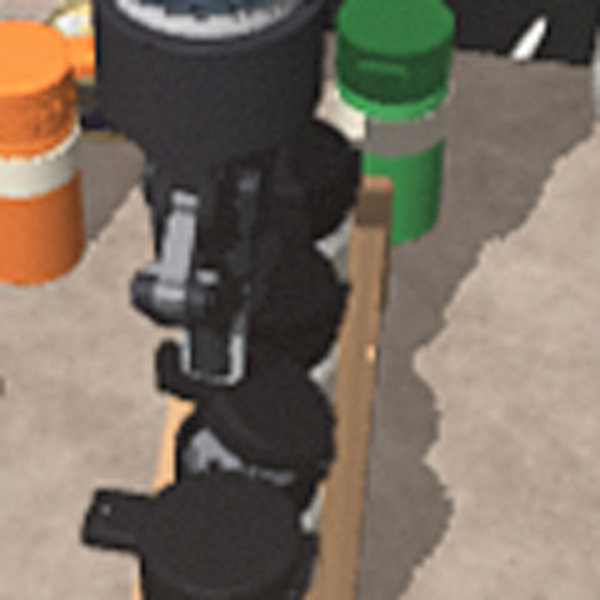

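Request:
move_arm --series '[{"tx": -1, "ty": -5, "tz": 7, "ax": 0, "ay": 0, "az": 0, "fingers": 0}, {"tx": -2, "ty": -9, "tz": 13, "ax": 0, "ay": 0, "az": 0, "fingers": 0}, {"tx": -2, "ty": -9, "tz": 17, "ax": 0, "ay": 0, "az": 0, "fingers": 0}, {"tx": -2, "ty": -9, "tz": 17, "ax": 0, "ay": 0, "az": 0, "fingers": 0}]'

```text
clock: 4.72
position: [0.4707, 0.0706, 0.138]
orientation: [[0.004, 1.0, -0.001], [1.0, -0.004, 0.0], [0.0, -0.001, -1.0]]
wrist_force: [0.1, -0.2, -0.2]
opening: 0.0002
```

Request:
move_arm --series '[{"tx": 0, "ty": 0, "tz": 3, "ax": 0, "ay": 0, "az": 0, "fingers": 0}, {"tx": 0, "ty": 0, "tz": 5, "ax": 0, "ay": 0, "az": 0, "fingers": 0}, {"tx": 0, "ty": 0, "tz": 5, "ax": 0, "ay": 0, "az": 0, "fingers": 0}]'

```text
clock: 5.1
position: [0.4709, 0.0706, 0.1333]
orientation: [[0.004, 1.0, -0.0], [1.0, -0.004, -0.0], [-0.0, -0.0, -1.0]]
wrist_force: [0.6, -0.1, 0.8]
opening: -0.0002
```

Request:
move_arm --series '[{"tx": 0, "ty": 0, "tz": 2, "ax": 0, "ay": 0, "az": 0, "fingers": 0}, {"tx": 0, "ty": 0, "tz": 3, "ax": 0, "ay": 0, "az": 0, "fingers": 0}, {"tx": 0, "ty": 0, "tz": 3, "ax": 0, "ay": 0, "az": 0, "fingers": 0}]'

```text
clock: 5.48
position: [0.4709, 0.0705, 0.1306]
orientation: [[0.004, 1.0, -0.0], [1.0, -0.004, -0.0], [-0.0, -0.0, -1.0]]
wrist_force: [-2.1, 0.1, 1.7]
opening: 0.0
```

Request:
move_arm --series '[{"tx": 0, "ty": 0, "tz": 2, "ax": 0, "ay": 0, "az": 0, "fingers": 0}, {"tx": 0, "ty": 0, "tz": 3, "ax": 0, "ay": 0, "az": 0, "fingers": 0}, {"tx": 0, "ty": 0, "tz": 3, "ax": 0, "ay": 0, "az": 0, "fingers": 0}]'

```text
clock: 5.85
position: [0.4709, 0.0706, 0.1272]
orientation: [[0.004, 1.0, -0.0], [1.0, -0.004, 0.0], [0.0, -0.0, -1.0]]
wrist_force: [-0.4, -0.7, 1.0]
opening: -0.0001
```

Request:
move_arm --series '[{"tx": 0, "ty": 0, "tz": 2, "ax": 0, "ay": 0, "az": 0, "fingers": 0}, {"tx": 0, "ty": 0, "tz": 3, "ax": 0, "ay": 0, "az": 0, "fingers": 0}, {"tx": 0, "ty": 0, "tz": 3, "ax": 0, "ay": 0, "az": 0, "fingers": 0}]'

```text
clock: 6.22
position: [0.4709, 0.0706, 0.1242]
orientation: [[0.004, 1.0, -0.0], [1.0, -0.004, 0.0], [0.0, -0.0, -1.0]]
wrist_force: [0.6, 0.1, 0.4]
opening: 0.0001
```

Request:
move_arm --series '[{"tx": 0, "ty": 0, "tz": 2, "ax": 0, "ay": 0, "az": 0, "fingers": 0}, {"tx": 0, "ty": 0, "tz": 2, "ax": 0, "ay": 0, "az": 0, "fingers": 0}]'

```text
clock: 6.48
position: [0.4708, 0.0706, 0.1223]
orientation: [[0.004, 1.0, -0.0], [1.0, -0.004, 0.0], [0.0, -0.0, -1.0]]
wrist_force: [-0.2, -0.1, 0.5]
opening: -0.0001
```

Request:
move_arm --series '[{"tx": 0, "ty": 0, "tz": 2, "ax": 0, "ay": 0, "az": 0, "fingers": 0}, {"tx": 0, "ty": 0, "tz": 2, "ax": 0, "ay": 0, "az": 0, "fingers": 0}]'

```text
clock: 6.72
position: [0.4712, 0.0706, 0.1211]
orientation: [[0.004, 1.0, 0.0], [1.0, -0.004, -0.0], [-0.0, 0.0, -1.0]]
wrist_force: [-1.2, 0.3, 3.9]
opening: -0.0003
```

Request:
move_arm --series '[{"tx": 0, "ty": 0, "tz": 2, "ax": 0, "ay": 0, "az": 0, "fingers": 0}, {"tx": 0, "ty": 0, "tz": 2, "ax": 0, "ay": 0, "az": 0, "fingers": 0}]'

```text
clock: 6.98
position: [0.4722, 0.0704, 0.121]
orientation: [[0.004, 1.0, 0.002], [1.0, -0.004, -0.001], [-0.001, 0.002, -1.0]]
wrist_force: [-5.8, 0.5, 15.3]
opening: -0.0
```

Run:
```python
from h import *
print(manip.sense()['position'],manip.sense()['wrist_force'])
snap('side','s5.png',(220,160,340,280),5)
```

```text
[0.47216962 0.07037761 0.12103036] [-5.77294697  0.52799456 15.26267453]
```

View pics/s5.png

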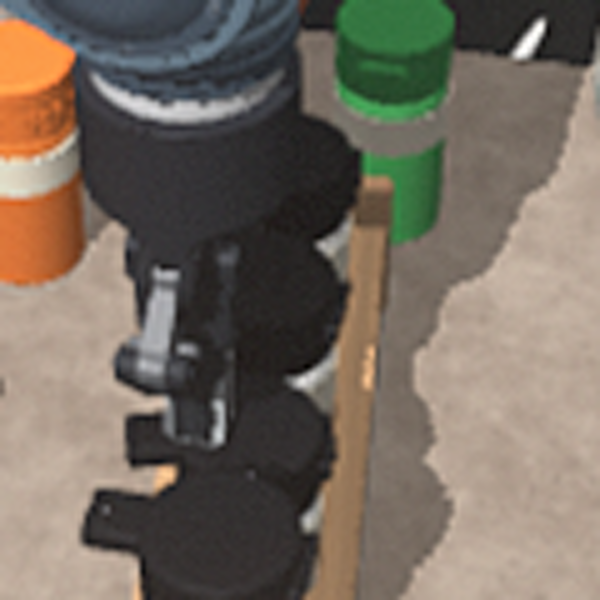

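The lid hit a hard stop at 15 N with TCP z = 0.121. The shut lid's top is at 0.140, so the shut tips stand 19 mm above the reported TCP, not below it. The side view shows lid_used level. I'll go up and over to the tall jar's lip.

Request:
move_arm --series '[{"tx": 0, "ty": 0, "tz": -40, "ax": 0, "ay": 0, "az": 0, "fingers": 0}, {"tx": 0, "ty": 0, "tz": -90, "ax": 0, "ay": 0, "az": 0, "fingers": 0}, {"tx": -40, "ty": -8, "tz": -90, "ax": 0, "ay": 0, "az": 0, "fingers": 50}, {"tx": -75, "ty": -15, "tz": -90, "ax": 0, "ay": 0, "az": 0, "fingers": 50}, {"tx": -75, "ty": -15, "tz": -90, "ax": 0, "ay": 0, "az": 0, "fingers": 50}, {"tx": -75, "ty": -15, "tz": -90, "ax": 0, "ay": 0, "az": 0, "fingers": 50}]'

```text
clock: 7.78
position: [0.4557, -0.0041, 0.2083]
orientation: [[0.004, 1.0, -0.0], [1.0, -0.004, 0.0], [0.0, -0.0, -1.0]]
wrist_force: [0.0, 0.1, 1.3]
opening: 0.0427
```

Run:
```python
from h import *
s=manip.sense();print(s['position'],s['wrist_force'],s['opening'])
snap('wrist','w6.png'); snap('side','s6.png')
a=cv2.resize(cv2.imread('pics/full_w6.png'),(480,360)); b=cv2.resize(cv2.imread('pics/full_s6.png')[170:290,220:320],None,fx=3,fy=3,interpolation=cv2.INTER_CUBIC)
cv2.imwrite('pics/ws.png',np.hstack([a,b]))
W=cam('wrist')
for X in[(.461,-.0045,.173),(.452,-.0045,.173),(.4505,.067,.138)]: print(proj(W,X)*480/560)
```

```text
[ 0.45567411 -0.00406427  0.20826553] [0.01910404 0.13083742 1.26254575] 0.042669621921142924
[239.11318196 204.08495288]
[239.05118014 191.61430908]
[330.43186939 175.36473288]
```

View pics/ws.png

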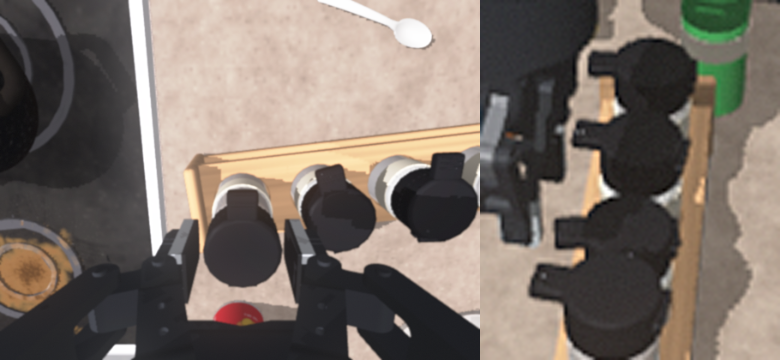

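Request:
move_arm --series '[{"tx": 0, "ty": 0, "tz": 40, "ax": 0, "ay": 0, "az": 0, "fingers": 50}, {"tx": 0, "ty": 0, "tz": 65, "ax": 0, "ay": 0, "az": 0, "fingers": 50}, {"tx": 0, "ty": 0, "tz": 74, "ax": 0, "ay": 0, "az": 0, "fingers": 50}, {"tx": 0, "ty": 0, "tz": 74, "ax": 0, "ay": 0, "az": 0, "fingers": 50}]'

```text
clock: 8.38
position: [0.4557, -0.0039, 0.1344]
orientation: [[0.003, 1.0, -0.001], [1.0, -0.003, 0.0], [0.0, -0.001, -1.0]]
wrist_force: [-0.3, 0.1, -0.0]
opening: 0.0427
```

Request:
move_arm --series '[{"tx": 0, "ty": 0, "tz": 0, "ax": 0, "ay": 0, "az": 0, "fingers": 10}, {"tx": 0, "ty": 0, "tz": 0, "ax": 0, "ay": 0, "az": 0, "fingers": 10}, {"tx": 0, "ty": 0, "tz": 0, "ax": 0, "ay": 0, "az": 0, "fingers": 10}, {"tx": 0, "ty": 0, "tz": 0, "ax": 0, "ay": 0, "az": 0, "fingers": 10}]' --force 20

```text
clock: 8.88
position: [0.4564, -0.0044, 0.1355]
orientation: [[0.004, 1.0, 0.002], [1.0, -0.004, -0.0], [-0.0, 0.002, -1.0]]
wrist_force: [-0.7, 1.9, 5.8]
opening: 0.0211
```

Request:
move_arm --series '[{"tx": 0, "ty": -2, "tz": -6, "ax": 0.08, "ay": 0, "az": 0, "fingers": 10}, {"tx": 0, "ty": -3, "tz": -11, "ax": 0.15, "ay": 0, "az": 0, "fingers": 10}, {"tx": 0, "ty": -4, "tz": -17, "ax": 0.22, "ay": 0, "az": 0, "fingers": 10}, {"tx": 0, "ty": -5, "tz": -23, "ax": 0.3, "ay": 0, "az": 0, "fingers": 10}, {"tx": 0, "ty": -5, "tz": -23, "ax": 0.3, "ay": 0, "az": 0, "fingers": 10}]'

```text
clock: 9.5
position: [0.4514, -0.0044, 0.1573]
orientation: [[0.004, 0.955, -0.295], [1.0, -0.003, 0.001], [0.0, -0.295, -0.955]]
wrist_force: [0.3, 1.2, 2.1]
opening: 0.0211
```

Request:
move_arm --series '[{"tx": 0, "ty": 0, "tz": 0, "ax": 0, "ay": 0, "az": 0, "fingers": 60}, {"tx": 0, "ty": 0, "tz": 0, "ax": 0, "ay": 0, "az": 0, "fingers": 60}, {"tx": 0, "ty": 0, "tz": 0, "ax": 0, "ay": 0, "az": 0, "fingers": 60}, {"tx": 0, "ty": -30, "tz": 9, "ax": 0, "ay": 0, "az": 0, "fingers": 60}, {"tx": 0, "ty": -70, "tz": 20, "ax": 0, "ay": 0, "az": 0, "fingers": 60}, {"tx": 0, "ty": -110, "tz": 20, "ax": 0, "ay": 0, "az": 0, "fingers": 60}, {"tx": 0, "ty": -110, "tz": 20, "ax": 0, "ay": 0, "az": 0, "fingers": 60}, {"tx": 0, "ty": -110, "tz": 20, "ax": 0, "ay": 0, "az": 0, "fingers": 60}]'

```text
clock: 10.5
position: [0.3402, -0.004, 0.1711]
orientation: [[0.004, 0.956, -0.294], [1.0, -0.004, 0.001], [-0.0, -0.294, -0.956]]
wrist_force: [-0.2, -0.2, 0.2]
opening: 0.0513
```

Run:
```python
from h import *
s=manip.sense();print(s['position'],s['wrist_force'],s['opening'])
snap('top','t7.png'); snap('side','s7.png')
a=cv2.resize(cv2.imread('pics/full_t7.png')[80:320,150:410],None,fx=1.6,fy=1.6,interpolation=cv2.INTER_CUBIC)
b=cv2.resize(cv2.imread('pics/full_s7.png')[170:350,210:340],None,fx=2.9,fy=2.9,interpolation=cv2.INTER_CUBIC)
H=max(a.shape[0],b.shape[0]); pad=lambda m:cv2.copyMakeBorder(m,0,H-m.shape[0],0,0,cv2.BORDER_CONSTANT)
cv2.imwrite('pics/end.png',np.hstack([pad(a),pad(b)]))
# movement of tins/mug/jars: patch differences against first pictures
A=cv2.imread('pics/full_top.png');B=cv2.imread('pics/full_t7.png')
for n,(x,y) in dict(can=(364,133),tuna=(186,287),mug=(176,168)).items():
    t=A[y-18:y+18,x-18:x+18]; r=cv2.matchTemplate(B[y-45:y+45,x-45:x+45] if x>45 else B,t,cv2.TM_CCOEFF_NORMED); _,v,_,l=cv2.minMaxLoc(r); print(n,round(v,3),l[0]-27,l[1]-27)
```

```text
[ 0.34019858 -0.00404322  0.171078  ] [-0.23334894 -0.2364719   0.22588559] 0.05126491324226617
can 0.991 0 0
tuna 0.798 0 0
mug 0.999 0 0
```

View pics/end.png

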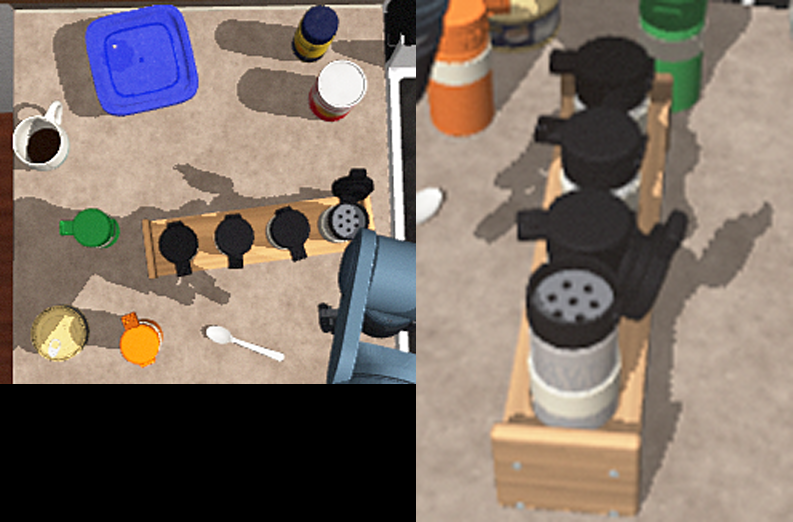

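Run:
```python
from h import *
S=cam('side');T=cam('top')
# height of the used lip tip: top and side rays, closest approach (pixels read off the last view)
o1,d1=ray(T,(150+305/1.6,80+256/1.6)); o2,d2=ray(S,(210+(519-416)/2.9,170+216/2.9))
t=np.linalg.lstsq(np.c_[d1,-d2],o2-o1,rcond=None)[0]; print('used lip tip',o1+d1*t[0],o2+d2*t[1])
o1,d1=ray(T,(150+238/1.6,80+262/1.6)); o2,d2=ray(S,(210+(537-416)/2.9,170+122/2.9))
t=np.linalg.lstsq(np.c_[d1,-d2],o2-o1,rcond=None)[0]; print('shut lip tip',o1+d1*t[0],o2+d2*t[1])
print(manip.close_job())
```

```text
used lip tip [0.44865325 0.05849217 0.14870895] [0.44856812 0.05846816 0.14871162]
shut lip tip [0.44181178 0.15437901 0.14340829] [0.43608866 0.15278919 0.14347631]
the job is handed in; nothing more can be done
None
```

I pressed the open jar's lid down, flicked the tallest jar's lid open, and handed the job in at about 10.6 s of the 67 s allowed. The one thing not confirmed by measurement is the click on the used jar's lid.

- **Used jar:** I swung the lid over with shut fingers and pressed it down to a hard stop. The force rose from 4 N to 15 N with no further travel, well above the 3 N the catch needs. Afterwards the lid stayed down and looked level with the two untouched jars in the side view.
- **Tallest jar:** I gripped the lip by its sides, lifted it about 0.3 rad, let go and backed off. The last pictures show the lid leaning back fully open.
- **Everything else:** the other two jars are shut, and all four jars look upright in their wells. Template matching shows the can and mug unmoved. The tuna tin also showed no shift, but its match was weaker (0.80). The arm was clear of everything.

Two checks disagreed:

- **Fingertip position:** the statement says the tips are 19 mm ahead of the TCP. The pictures suggested they sit behind it. Taking the hard stop as the shut lid's top puts them about 19 mm behind, so I worked from that. The stop height therefore doesn't independently prove the lid is shut.
- **Lip height:** a rough height from coarse pixels put the used lip at 149 mm, against 143 mm for a shut jar and about 138 mm nominal. A lip sitting 11 mm proud would be at about 149 mm too. I handed the job in within the same script, before seeing that figure. I judged the lid shut from the hard stop and the level lid in the picture. The height reading leaves some doubt.

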